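# Close and secure the die case

## Task

Close the lid of the green case that holds the die rings, all the way down, and only then turn that case's red turnbutton until it points squarely across the lid's front edge and holds the lid shut. Leave the other green case, the empty one, half open as it stands.

Things in the scene. Friction and masses are not known exactly. Their poses are not given: they have to be found in the camera images.
- die_case: Green steel case with two grey die rings in it, fixed to the bench, 180 deep x 130 wide x 60 mm high. Origin: bench level, under the centre of its box (x -70 to +70 mm, y -65 to +65); x points away from the robot to the lid's hinge, z up. In front of the box a ledge (x -110 to -70, top z = 60) carries the red turnbutton, its vertical axis at x = -92, y = 0.
- die_case_lid (a joint): Lid of the die case, rad: 0 = shut; grows as its front edge rises; starts at 0.7 to 0.95. Flat green frame with a pale window, 140 x 130 mm, hinged at the case's x = +70, z = 60 mm (line along y); shut, its top is level at z = 69, front edge at x = -70. Friction hinge: it stays where left; a push down of a few newtons on its upper face, 50 mm or more from the hinge, shuts it.
- turnbutton_fin (a point): Centre of the red turnbutton's upright thumb fin, on its turning axis, 90 mm above the bench. Fin: 46 mm long, 12 mm thick, z 76 to 104 mm; pinch it across its thickness from above. Below it, in line, a flat bar 14 mm wide, 22 round the axis (z 70 to 77 mm), its long end 49 mm from the axis. Axes: y along the fin to the long end, x across it, z up.
- die_case_turnbutton (a joint): Turnbutton of the die case, rad: at 0 fin and bar lie along the case's y, long end to +y, clear of the lid. Turns clockwise seen from above up to a stop at 1.571: there the long end points to the case's +x, square across the lid's front edge (secured). Stays where left (friction 0.04 N m); starts at 0 to 0.2.
- spare_case_lid_edge (a point): Middle of the front edge, on the upper face, of the half-open lid of the other case: an alike green case beside it, empty but for its black liner. Nothing of it stands higher than this lid's edge (up to 145 mm above the bench). To be left as it is.

How it is judged (in metres and radians):
On the way, in this order (a step that is already met when the one before it is completed fails the run):
1. the die case's lid is shut (within 0.06 rad) while its turnbutton is still clear of it (below 0.6 rad) (value of joint die_case_lid below 0.06 rad and value of joint die_case_turnbutton below 0.6 rad), for 0.2 s.
2. the turnbutton is turned across the lid's edge (above 1.3 rad) (value of joint die_case_turnbutton above 1.3 rad), for 0.2 s.
At the end, for the whole second after the job is handed in: The die case's lid is shut (within 0.06 rad, about 8 mm at its front edge), its turnbutton points across the lid's front edge (within 0.27 rad, 15 degrees, of square), and the lid of the empty case has not moved more than 30 mm from where it stood (value of joint die_case_lid below 0.06 rad and value of joint die_case_turnbutton above 1.3 rad and distance of spare_case_lid_edge from where it was at the start of the episode below 0.03 m); the robot touches nothing.
It fails at once if the turnbutton is swung in (over 0.7 rad) while the lid is not down (over 0.12 rad) (value of joint die_case_turnbutton above 0.7 rad and value of joint die_case_lid above 0.12 rad).
It fails at once if the lid of the empty case is moved by more than 30 mm (distance of spare_case_lid_edge from where it was at the start of the episode above 0.03 m).
It also fails if it takes over 43 s, if anything falls off the work surface, if the arm or the gripper's body presses on something with over 40 N, if the wrist force passes 120 N, or if a joint passes its speed limit or range.

## Robot

A 6-joint arm with a two-finger parallel gripper is mounted at the origin on a cart in front of the work surface, level with it; the furniture and walls round the work are solid. World frame = base frame: x ahead of the robot, y to its left, z up, the work surface at z = 0. Lengths are in mm, angles in rad, forces in N, time in s.
With the tool pointing down it reaches from about 325 to 850 mm from the base axis. Payload 15.5 kg.
Tool frame: the origin (TCP) lies at the very end of the fingers, on their centre line; the grasp point (between the pads) lies 19 mm behind it; z points along the fingers, y is the line along which they close (so a half turn about z gives the same grasp; the last joint's range is limited). The gripper opens to 91 mm and grips with 3 to 60 N. Pads are 32 mm wide; open, the fingers measure 118 mm over their backs; the gripper's body (76 mm by 178 mm) begins 60 mm behind the grasp point.
Start: joints at [-1.395, 0.494, 1.345, -0, 1.302, -0.096], TCP at [167.19, -602.224, 213.915] pointing down, gripper open.
Joint ranges: [-2.91, 2.91], [-0.82, 2.16], [0.22, 2.67], [-1.22, 4.37], [0.12, 2.79], [-3.08, 3.08]. Speed limits (rad/s): [1.89, 1.89, 2.57, 3.01, 3.01, 3.01].

## Interface

Orientations are given as a rotation vector (axis times angle).
In Python, from workcell import bot gives the robot as it stands.
- The arm moves only by the tool carry_out, never from a script. Its argument "increments" is a list of rows, each an object of numbers: "tx", "ty", "tz": the shift along the tool's x, y, z in m; "ax", "ay", "az": the turn, a rotation vector about the tool's x, y, z in rad. In form: [{"tx": .., "ty": .., "tz": .., "ax": .., "ay": .., "az": ..}, ...]. A call has 1 to 8 rows; each row is the pose to reach, as a shift and turn from the pose commanded when the call began, along the tool's axes at that moment; what a row does not reach only later rows make up. A row lasts 1/12 s, in which the tool goes at most 41.7 mm and 7.16 degrees, less where a joint would pass 70% of its speed; a pose out of reach is approached as far as the arm can. A call with a gripper value outside its range is refused whole. "gripper" is the closure, from -1 (fully open) to 1 (shut), so that 0 is half open, set as the call begins (left out, the last holds). The fingers move at their own pace and stop on an object; "grip_force" is the grip in N (left out, the last holds). Time passes only in rows, so rows that repeat a pose let the fingers close. It gives the time, the measured TCP pose, the force, the opening and the grip force at its end, in the units of the state.
- bot.get_state(): the state, without advancing time (a new reading comes with each control period).
- bot.snapshot(name): name is "side" or "top" or "wrist"; returns the picture (400x640x3 uint8, red, green, blue); there is no depth.
- bot.camera_params(name): a dict with "K" (3x3 intrinsics, pixels), "D" ([k1, k2, p1, p2, k3] as OpenCV has them; the pictures are not rectified), "R" (3x3) and "t" (3): a world point X has camera coordinates R X + t. Camera axes: x right, y down, z forward; pixel columns grow to the right and rows downward; lengths in mm; the calibration is good to about 2 mm. A picture is of the moment at which its call begins: read the wrist's pose just before it. camera_params takes no time and is no camera call; for the wrist camera it gives the pose at the moment of the call.
- bot.close_job(): hands the job in; it is judged then, once.
The state is a dict: "time_s": time; "q": joint angles; "qvel": joint speeds; "joint_torque": joint torques, N m; "eef_pos": TCP position; "ee_rot": TCP orientation; "force": force on the tool from outside, world axes, zero at the start; "moment": the same for the moment, N m; "opening": finger opening in mm; "grip_force": force on a finger pad.
Only numpy, scipy, OpenCV 4.12 (cv2) and the standard library are available. Lean on these libraries where they do the work, as an engineer would, in place of code of your own. Each camera call takes 0.05 s, during which the arm holds its last target. There are 200 camera calls.

## Working session

There is one attempt and no reset: what is moved stays moved. The work goes in short steps, Python scripts to look and compute and a tool call to move; the robot and the scene stay as the last step left them, time stands still between calls to the robot, and variables do not carry over. Pictures are saved under pics/ and viewed, at most 10 in all, crops included, and the job is handed in when it is done.

Besides the shell and the picture viewer there is one more tool, called as a command line: name --argument value ..., lists and objects as JSON in quotes. carry_out: Moves the arm, as the interface text tells. Its arguments: {"type":"object","properties":{"increments":{"type":"array"},"gripper":{"type":"number"},"grip_force":{"type":"number"}},"required":["increments"]}

```bash
mkdir -p pics; ls; python3 - <<'E'
from workcell import bot
import cv2
s=bot.get_state();print(s)
for n in("top","side"):
    im=bot.snapshot(n);cv2.imwrite(f"pics/{n}0.png",im[:,:,::-1])
    p=bot.camera_params(n);print(n,p)
E
```

```text
pics
{'time_s': 0.0, 'q': array([-1.39546713e+00,  4.94199173e-01,  1.34614993e+00, -1.85478793e-05,
        1.30248107e+00, -9.55152945e-02]), 'qvel': array([-0.00053388, -0.00100083, -0.00238728, -0.00155835,  0.00035752,
        0.00034734]), 'joint_torque': array([ 1.41554334e-03, -8.78811622e+01, -3.81858230e+01,  7.07985694e-02,
        5.32671623e-02, -1.49654188e-04]), 'eef_pos': array([ 167.13585685, -601.83711089,  213.32195073]), 'ee_rot': array([-3.11160397e+00, -4.23983176e-01,  1.05578034e-04]), 'force': array([ 0.40530225,  0.23891257, -0.04159504]), 'moment': array([-0.01111618,  0.03732571,  0.024113  ]), 'grip_force': 0.0, 'opening': 91.3184420372534}
top {'K': array([[509.25705311,   0.        , 321.03303634],
       [  0.        , 509.25705311, 193.76413194],
       [  0.        ,   0.        ,   1.        ]]), 'D': array([-0.12734983,  0.        ,  0.        ,  0.        ,  0.        ]), 'R': array([[-0.01973805, -0.99935324,  0.03005829],
       [-0.98335064,  0.0139725 , -0.18118028],
       [ 0.18064312, -0.03313399, -0.98299044]]), 't': array([-256.87035292,  541.25344706,  815.22985307])}
side {'K': array([[442.75059588,   0.        , 322.00870898],
       [  0.        , 442.75059588, 195.93041307],
       [  0.        ,   0.        ,   1.        ]]), 'D': array([0.02609442, 0.        , 0.        , 0.        , 0.        ]), 'R': array([[ 9.98837509e-01, -4.41016860e-02,  1.94595047e-02],
       [ 1.29402026e-04, -4.01235589e-01, -9.15974882e-01],
       [ 4.82038825e-02,  9.14912588e-01, -4.00763450e-01]]), 't': array([-557.68373253,  -27.91529839, 1089.30686289])}
```

View pics/top0.png

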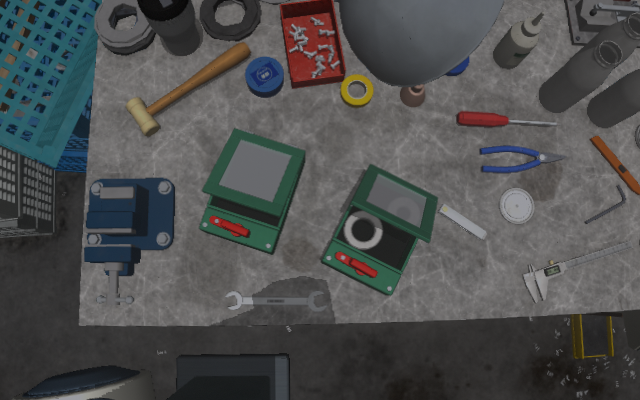

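View pics/side0.png

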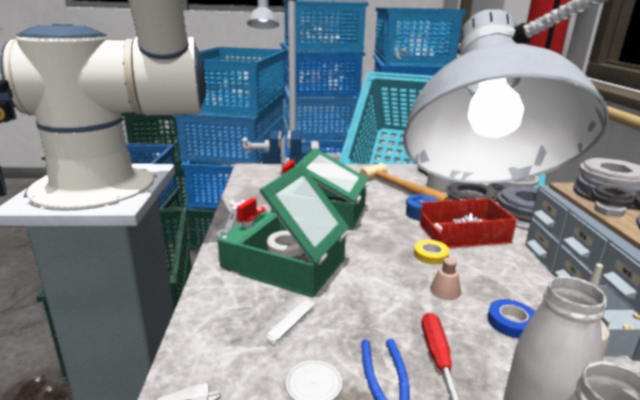

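The top view shows the die case with its rings on the right (about 322-438, 165-293), with its red button near (357,264). The empty case is on the left (200-305, 130-252). The side view confirms that both lids are half open and that the lamp hangs beyond the cases. Next I'll measure the red fin and the ledge corners.

```bash
cat > h.py <<'E'
import numpy as np,cv2
from workcell import bot
def ray(p,uv):
    n=cv2.undistortPoints(np.array([[uv]],float),p["K"],p["D"])[0,0]
    return -p["R"].T@p["t"], p["R"].T@np.array([n[0],n[1],1])
def onz(p,uv,z):
    c,d=ray(p,uv); return c+d*(z-c[2])/d[2]
def proj(p,X):
    return cv2.projectPoints(np.atleast_2d(np.array(X,float)),cv2.Rodrigues(p["R"])[0],p["t"],p["K"],p["D"])[0][:,0]
def red(im):
    h=cv2.cvtColor(im,cv2.COLOR_RGB2HSV); return (((h[...,0]<8)|(h[...,0]>172))&(h[...,1]>150)&(h[...,2]>60)).astype(np.uint8)
def pos(yaw_case,org,x,y,z):
    c,s=np.cos(yaw_case),np.sin(yaw_case);return np.array([org[0]+c*x-s*y,org[1]+s*x+c*y,z])
E
python3 - <<'E'
from h import *
im=cv2.imread("pics/top0.png")[:,:,::-1].copy();p=bot.camera_params("top")
m=red(im);c=[k for k in cv2.findContours(m,0,2)[0] if cv2.contourArea(k)>60]
for k in c:
    r=cv2.minAreaRect(k);print(cv2.contourArea(k),r, onz(p,r[0],90).round(1))
cv2.imwrite("pics/crop.png",cv2.resize(im[155:300,310:445,::-1],None,fx=4,fy=4,interpolation=cv2.INTER_CUBIC))
E
```

```text
348.0 ((355.74456787109375, 264.1484069824219), (45.14978790283203, 12.456342697143555), 34.82448959350586) [ 414.8 -318.1   90. ]
310.0 ((228.50003051757812, 225.50003051757812), (40.69643783569336, 12.074767112731934), 26.56505012512207) [ 480.2 -114.5   90. ]
485.0 ((482.9491271972656, 118.56900787353516), (48.373756408691406, 12.081547737121582), 2.726310968399048) [ 657.9 -546.6   90. ]
2753.5 ((311.15606689453125, 40.01445388793945), (80.36223602294922, 52.61178970336914), 81.25383758544922) [ 803.8 -252.9   90. ]
```

View pics/crop.png

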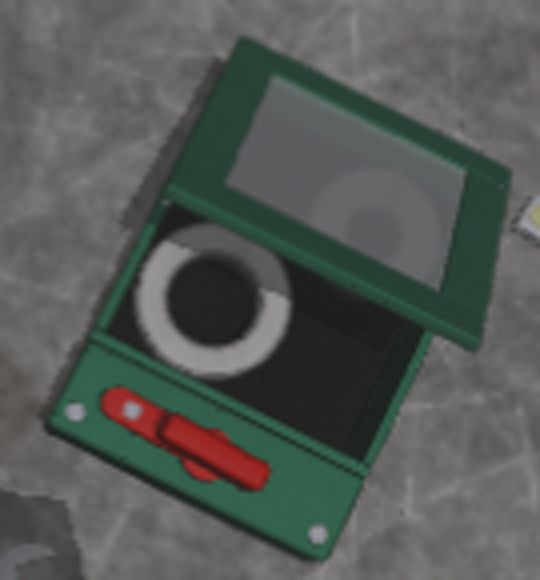

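The crop (4x, offset 310,155) shows:
- **Ledge:** corners near (48,420), (323,555), (367,470) and (92,338).
- **Fin:** top runs from about (165,425) to (268,478), with the long end at upper left.
- **Lid:** front edge from (168,190) to (478,345), hinge edge from (243,38) to (510,175).

```bash
python3 - <<'E'
from h import *
p=bot.camera_params("top")
f=lambda u,v:((u+.5)/4-.5+310,(v+.5)/4-.5+155)
FL,FR,RR,RL=[onz(p,f(*a),60)[:2] for a in[(48,420),(323,555),(367,470),(92,338)]]
for n,v in(("front",FL-FR),("rear",RL-RR),("R",RR-FR),("L",RL-FL)):print(n,np.linalg.norm(v).round(1),np.degrees(np.arctan2(v[1],v[0])).round(1))
yv=FL-FR+RL-RR;yaw=np.arctan2(yv[1],yv[0])-np.pi/2
mid=(FL+FR+RR+RL)/4  # x=-90,y=0
org=mid+90*np.array([np.cos(yaw),np.sin(yaw)])
print("yaw",yaw,np.degrees(yaw),"org",org)
print("axis",pos(yaw,org,-92,0,90))
a,b=onz(p,f(168,425),104),onz(p,f(265,474),104);print("fin",(a+b)/2,np.linalg.norm(a-b),"ang rel",np.degrees(np.arctan2(*(a-b)[1::-1])-yaw-np.pi/2))
print("long end",onz(p,f(103,398),77),np.linalg.norm(onz(p,f(103,398),77)-pos(yaw,org,-92,0,77)))
# lid front edge: intersect ray with case plane y=0
c,d=ray(p,f(323,267))
n=np.array([-np.sin(yaw),np.cos(yaw),0]);o=np.array([*org,0])
P=c+d*((o-c)@n)/(d@n);loc=[(P-o)@[np.cos(yaw),np.sin(yaw),0],P[2]];print("lid edge mid local",loc,np.arctan2(loc[1]-60,70-loc[0]),np.hypot(loc[1]-60,70-loc[0]))
s=bot.camera_params("side")
print("side proj axis@104, FL,FR, lid mid",proj(s,[pos(yaw,org,-92,0,104),[*FL,60],[*FR,60],P]).round(0))
im=cv2.imread("pics/side0.png")[:,:,::-1].copy()
for k in cv2.findContours(red(im),0,2)[0]:
    if cv2.contourArea(k)>30:print(cv2.boundingRect(k))
E
```

```text
front 126.5 62.7
rear 126.9 63.2
R 39.8 -29.9
L 38.7 -29.4
yaw -0.47190648638884447 -27.038249994928616 org [ 492.88993215 -371.46518352]
axis [ 410.94523343 -329.6433429    90.        ]
fin [ 409.47142593 -329.20110638  104.        ] 42.672218903628455 ang rel -0.916992916772084
long end [ 432.27190243 -286.61159177   77.        ] 48.02664277339585
lid edge mid local [np.float64(-25.24104686914104), np.float64(188.33458037205332)] 0.9323505478092193 159.81433455106878
side proj axis@104, FL,FR, lid mid [[246. 201.]
 [259. 208.]
 [218. 237.]
 [279. 161.]]
(422, 314, 29, 57)
(421, 199, 95, 48)
(238, 198, 26, 24)
(283, 160, 12, 13)
(528, 29, 21, 18)
(550, 20, 18, 33)
(529, 0, 26, 21)
```

The geometry holds up: the ledge measures 127x39 mm against 130x40 expected, the long end sits 48 mm from the axis (49 expected), and the side projection lands on the red fin. I'll start moving towards the lid with the fingers shut.

carry_out --increments '[{"tx":0.03,"ty":-0.01,"tz":-0.01,"az":-0.07},{"tx":0.06,"ty":-0.025,"tz":-0.02,"az":-0.15},{"tx":0.095,"ty":-0.04,"tz":-0.02,"az":-0.22},{"tx":0.13,"ty":-0.05,"tz":-0.02,"az":-0.3},{"tx":0.165,"ty":-0.065,"tz":-0.02,"az":-0.37},{"tx":0.2,"ty":-0.08,"tz":-0.02,"az":-0.45},{"tx":0.2,"ty":-0.08,"tz":-0.02,"az":-0.45}]' --gripper 1 --grip_force 20

```text
schema error: expected keys tx, ty, tz, ax, ay, az
```

```bash
cat >> h.py <<'E'
from scipy.spatial.transform import Rotation as Ro
YAW=-0.475;ORG=np.array([492.9,-371.5])
def go(x,y,z,ty_deg):
    """delta in tool axes to case-local x,y,z with tool y at case-local heading ty_deg, tool down"""
    s=bot.get_state();R=Ro.from_rotvec(s["ee_rot"])
    t=YAW+np.radians(ty_deg);yy=np.array([np.cos(t),np.sin(t),0]);zz=np.array([0,0,-1.])
    T=Ro.from_matrix(np.c_[np.cross(yy,zz),yy,zz])
    d=R.inv().apply(pos(YAW,ORG,x,y,z)-s["eef_pos"])/1000
    print("t",round(s["time_s"],2),"tcp",s["eef_pos"].round(1),"F",s["force"].round(1),"d",d.round(4),"rot",(R.inv()*T).as_rotvec().round(3),"open",round(s["opening"],1))
E
python3 -c "
from h import *
go(-10,0,210,0)
a,b=bot.camera_params('top'),bot.camera_params('side')
c1,d1=ray(a,(420,40));c2,d2=ray(b,(505,130))
k=np.linalg.lstsq(np.c_[d1,-d2],c2-c1,rcond=None)[0];print('lamp',c1+k[0]*d1,c2+k[1]*d2)"
```

```text
t 0.1 tcp [ 167.1 -601.9  213.4] F [-0.   0.6 -0.1] d [ 0.3682 -0.1416  0.0036] rot [-0.001 -0.001 -0.825] open 91.4
lamp [ 734.62752728 -411.3565615   224.50476536] [ 793.60586814 -430.13880404  259.94182787]
```

carry_out --increments '[{"tx":0.03,"ty":-0.01,"tz":-0.01,"ax":0,"ay":0,"az":-0.07},{"tx":0.06,"ty":-0.025,"tz":-0.02,"ax":0,"ay":0,"az":-0.15},{"tx":0.095,"ty":-0.04,"tz":-0.02,"ax":0,"ay":0,"az":-0.22},{"tx":0.13,"ty":-0.05,"tz":-0.02,"ax":0,"ay":0,"az":-0.3},{"tx":0.165,"ty":-0.065,"tz":-0.02,"ax":0,"ay":0,"az":-0.37},{"tx":0.2,"ty":-0.08,"tz":-0.02,"ax":0,"ay":0,"az":-0.45},{"tx":0.2,"ty":-0.08,"tz":-0.02,"ax":0,"ay":0,"az":-0.45}]' --gripper 1 --grip_force 20

```text
time_s: 0.68
eef_pos: [342.6, -467.4, 233.7]
ee_rot: [-2.933, -1.121, -0.002]
force: [0.6, 0.6, 1.0]
opening: 47.4
grip_force: 0.0
```

```bash
python3 -c "
from h import *
go(-10,0,210,0)"
```

```text
t 0.68 tcp [ 342.6 -467.4  233.7] F [0.6 0.6 1. ] d [0.1723 0.0194 0.0241] rot [-0.    -0.002 -0.366] open 47.4
```

carry_out --increments '[{"tx":0.03,"ty":0.003,"tz":0,"ax":0,"ay":0,"az":-0.07},{"tx":0.06,"ty":0.007,"tz":0,"ax":0,"ay":0,"az":-0.15},{"tx":0.09,"ty":0.01,"tz":0,"ax":0,"ay":0,"az":-0.22},{"tx":0.12,"ty":0.013,"tz":0,"ax":0,"ay":0,"az":-0.29},{"tx":0.15,"ty":0.017,"tz":0,"ax":0,"ay":0,"az":-0.365},{"tx":0.172,"ty":0.019,"tz":0.01,"ax":0,"ay":0,"az":-0.365},{"tx":0.172,"ty":0.019,"tz":0.02,"ax":0,"ay":0,"az":-0.365},{"tx":0.172,"ty":0.019,"tz":0.024,"ax":0,"ay":0,"az":-0.365}]'

```text
time_s: 1.35
eef_pos: [480.4, -371.1, 208.3]
ee_rot: [-2.687, -1.624, 0.001]
force: [0.3, -0.1, -1.0]
opening: 0.1
grip_force: 0.0
```

```bash
python3 -c "
from h import *
go(-10,0,69,0)
cv2.imwrite('pics/top1.png',cv2.resize(bot.snapshot('side')[120:320,180:400,::-1],None,fx=3,fy=3))"
```

```text
t 1.35 tcp [ 480.4 -371.1  208.3] F [ 0.3 -0.1 -1. ] d [0.0053 0.0015 0.1393] rot [-0.002 -0.001 -0.008] open 0.1
```

View pics/top1.png

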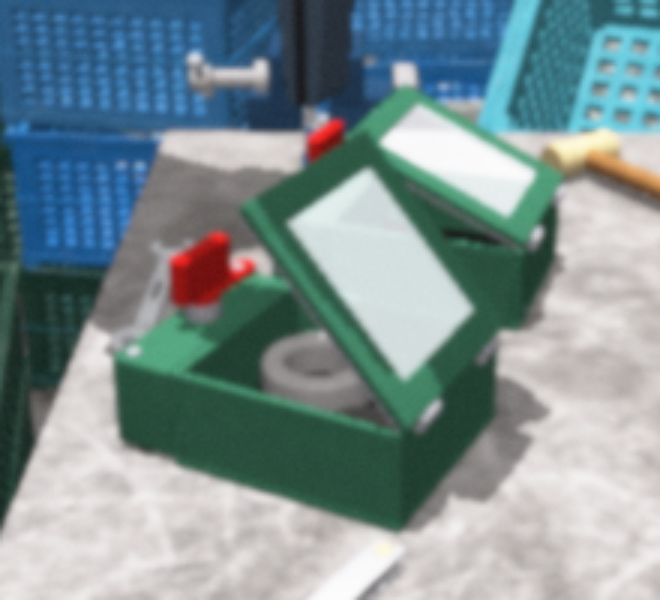

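The closed fingers (about (310,100) in the crop) hang above the lid, behind its front edge. Now I'll push straight down.

carry_out --increments '[{"tx":0.004,"ty":0.001,"tz":0.015,"ax":0,"ay":0,"az":0},{"tx":0.004,"ty":0.001,"tz":0.03,"ax":0,"ay":0,"az":0},{"tx":0.004,"ty":0.001,"tz":0.04,"ax":0,"ay":0,"az":0},{"tx":0.004,"ty":0.001,"tz":0.05,"ax":0,"ay":0,"az":0},{"tx":0.004,"ty":0.001,"tz":0.06,"ax":0,"ay":0,"az":0},{"tx":0.004,"ty":0.001,"tz":0.07,"ax":0,"ay":0,"az":0},{"tx":0.004,"ty":0.001,"tz":0.08,"ax":0,"ay":0,"az":0},{"tx":0.004,"ty":0.001,"tz":0.09,"ax":0,"ay":0,"az":0}]'

```text
time_s: 2.07
eef_pos: [483.0, -369.5, 119.1]
ee_rot: [2.69, 1.623, 0.0]
force: [0.1, 0.7, 0.3]
opening: 0.3
grip_force: 0.4
```

carry_out --increments '[{"tx":0,"ty":0,"tz":0.008,"ax":0,"ay":0,"az":0},{"tx":0,"ty":0,"tz":0.016,"ax":0,"ay":0,"az":0},{"tx":0,"ty":0,"tz":0.024,"ax":0,"ay":0,"az":0},{"tx":0,"ty":0,"tz":0.032,"ax":0,"ay":0,"az":0},{"tx":0,"ty":0,"tz":0.038,"ax":0,"ay":0,"az":0},{"tx":0,"ty":0,"tz":0.043,"ax":0,"ay":0,"az":0},{"tx":0,"ty":0,"tz":0.046,"ax":0,"ay":0,"az":0}]'

```text
time_s: 2.65
eef_pos: [482.9, -369.2, 73.2]
ee_rot: [-2.689, -1.623, 0.0]
force: [-0.2, 1.1, 0.3]
opening: 1.0
grip_force: 0.3
```

```bash
python3 -c "
from h import *
go(-10,0,69,0)
cv2.imwrite('pics/s2.png',cv2.resize(bot.snapshot('side')[120:320,180:400,::-1],None,fx=3,fy=3))"
```

```text
t 2.65 tcp [ 482.9 -369.2   73.2] F [-0.2  1.1  0.3] d [ 0.0025 -0.      0.0042] rot [-0.001 -0.    -0.01 ] open 1.0
```

View pics/s2.png

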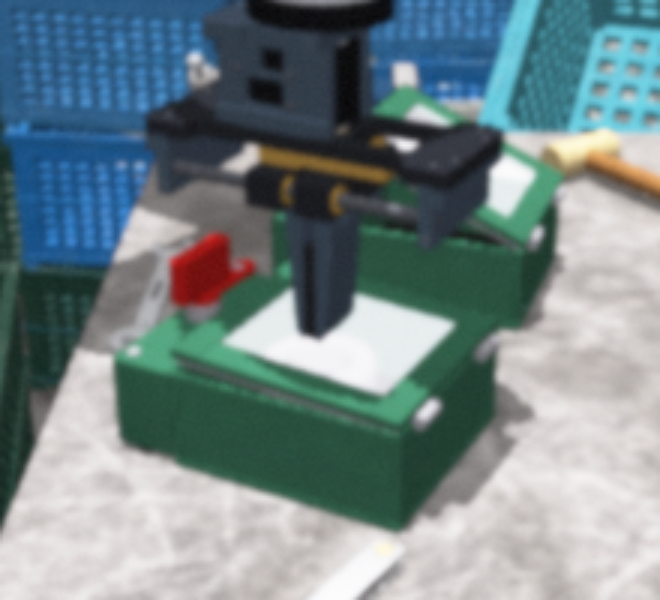

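The fingers are on the pale window and the lid is almost flat, with a small gap still at its front edge (crop (180,355)). I'll press down the last few millimetres, watching the force.

carry_out --increments '[{"tx":0,"ty":0,"tz":0.002,"ax":0,"ay":0,"az":0},{"tx":0,"ty":0,"tz":0.004,"ax":0,"ay":0,"az":0},{"tx":0,"ty":0,"tz":0.005,"ax":0,"ay":0,"az":0},{"tx":0,"ty":0,"tz":0.006,"ax":0,"ay":0,"az":0},{"tx":0,"ty":0,"tz":0.006,"ax":0,"ay":0,"az":0}]'

```text
time_s: 3.12
eef_pos: [483.1, -369.4, 68.3]
ee_rot: [2.69, 1.623, 0.0]
force: [-1.3, 1.1, 2.1]
opening: 0.4
grip_force: 1.2
```

carry_out --increments '[{"tx":0,"ty":0,"tz":0.001,"ax":0,"ay":0,"az":0},{"tx":0,"ty":0,"tz":0.002,"ax":0,"ay":0,"az":0},{"tx":0,"ty":0,"tz":0.002,"ax":0,"ay":0,"az":0}]'

```text
time_s: 3.37
eef_pos: [483.1, -369.5, 68.0]
ee_rot: [2.689, 1.623, 0.0]
force: [-7.9, 6.3, 32.3]
opening: 0.3
grip_force: 16.1
```

It has bottomed at 32 N, so the lid is shut. I'll lift off and move above the fin with the fingers half open.

carry_out --increments '[{"tx":0,"ty":0,"tz":-0.02,"ax":0,"ay":0,"az":0},{"tx":0,"ty":0,"tz":-0.045,"ax":0,"ay":0,"az":0},{"tx":0,"ty":0,"tz":-0.07,"ax":0,"ay":0,"az":0},{"tx":0,"ty":-0.02,"tz":-0.075,"ax":0,"ay":0,"az":0},{"tx":0,"ty":-0.05,"tz":-0.075,"ax":0,"ay":0,"az":0},{"tx":0.003,"ty":-0.08,"tz":-0.075,"ax":0,"ay":0,"az":0},{"tx":0.003,"ty":-0.082,"tz":-0.075,"ax":0,"ay":0,"az":0},{"tx":0.003,"ty":-0.082,"tz":-0.075,"ax":0,"ay":0,"az":0}]' --gripper 0

```text
time_s: 4.03
eef_pos: [410.8, -327.6, 141.3]
ee_rot: [-2.69, -1.622, 0.0]
force: [-0.2, -0.7, -0.5]
opening: 45.4
grip_force: 0.0
```

```bash
python3 -c "
from h import *
go(-92,0,81,0)
for n in('top','side'):
  p=bot.camera_params(n);im=bot.snapshot(n);u=proj(p,pos(YAW,ORG,-92,0,90))[0].astype(int);print(n,u)
  cv2.imwrite('pics/3%s.png'%n,cv2.resize(im[u[1]-60:u[1]+60,u[0]-70:u[0]+110,::-1],None,fx=4,fy=4))
a=cv2.imread('pics/3top.png');b=cv2.imread('pics/3side.png');cv2.imwrite('pics/3.png',cv2.resize(np.vstack([a,b]),(450,600)))"
```

```text
t 4.03 tcp [ 410.8 -327.6  141.3] F [-0.2 -0.7 -0.5] d [-0.0014  0.0011  0.0603] rot [-0.   -0.   -0.01] open 45.4
top [362 266]
side [246 208]
```

View pics/3.png

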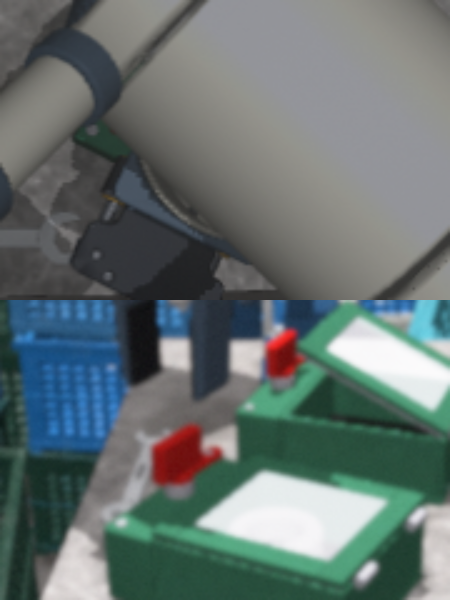

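The lid lies flat and the open fingers straddle the fin (side crop: fingers at columns 140 and 210, fin at 177). I'll go down and grip.

carry_out --increments '[{"tx":-0.001,"ty":0.001,"tz":0.015,"ax":0,"ay":0,"az":0},{"tx":-0.001,"ty":0.001,"tz":0.03,"ax":0,"ay":0,"az":0},{"tx":-0.001,"ty":0.001,"tz":0.04,"ax":0,"ay":0,"az":0},{"tx":-0.001,"ty":0.001,"tz":0.05,"ax":0,"ay":0,"az":0},{"tx":-0.001,"ty":0.001,"tz":0.057,"ax":0,"ay":0,"az":0},{"tx":-0.001,"ty":0.001,"tz":0.06,"ax":0,"ay":0,"az":0},{"tx":-0.001,"ty":0.001,"tz":0.06,"ax":0,"ay":0,"az":0}]'

```text
time_s: 4.72
eef_pos: [412.2, -329.7, 80.3]
ee_rot: [-2.689, -1.623, 0.0]
force: [-0.2, 0.0, 1.0]
opening: 45.3
grip_force: 0.0
```

carry_out --increments '[{"tx":0,"ty":0,"tz":0,"ax":0,"ay":0,"az":0},{"tx":0,"ty":0,"tz":0,"ax":0,"ay":0,"az":0},{"tx":0,"ty":0,"tz":0,"ax":0,"ay":0,"az":0},{"tx":0,"ty":0,"tz":0,"ax":0,"ay":0,"az":0},{"tx":0,"ty":0,"tz":0,"ax":0,"ay":0,"az":0},{"tx":0,"ty":0,"tz":0,"ax":0,"ay":0,"az":0}]' --gripper 1 --grip_force 8

```text
time_s: 5.22
eef_pos: [410.3, -328.6, 80.8]
ee_rot: [-2.686, -1.622, 0.003]
force: [-12.7, 2.0, 11.4]
opening: 11.5
grip_force: 8.0
```

The fin is held (11.5 mm) and has pulled the fingers about 2 mm towards the case's -x. I'll shift the command to match, then turn clockwise.

carry_out --increments '[{"tx":0,"ty":-0.002,"tz":0,"ax":0,"ay":0,"az":0},{"tx":0,"ty":-0.002,"tz":0,"ax":0,"ay":0,"az":0.05},{"tx":0,"ty":-0.002,"tz":0,"ax":0,"ay":0,"az":0.13},{"tx":0,"ty":-0.002,"tz":0,"ax":0,"ay":0,"az":0.21},{"tx":0,"ty":-0.002,"tz":0,"ax":0,"ay":0,"az":0.29},{"tx":0,"ty":-0.002,"tz":0,"ax":0,"ay":0,"az":0.35},{"tx":0,"ty":-0.002,"tz":0,"ax":0,"ay":0,"az":0.4},{"tx":0,"ty":-0.002,"tz":0,"ax":0,"ay":0,"az":0.4}]'

```text
time_s: 5.88
eef_pos: [410.3, -328.7, 80.9]
ee_rot: [-2.96, -1.052, 0.0]
force: [-1.7, 0.2, -0.7]
opening: 11.7
grip_force: 8.0
```

Forces are near zero and the button is turning. Carrying on.

carry_out --increments '[{"tx":0,"ty":0,"tz":0,"ax":0,"ay":0,"az":0.08},{"tx":0,"ty":0,"tz":0,"ax":0,"ay":0,"az":0.16},{"tx":0,"ty":0,"tz":0,"ax":0,"ay":0,"az":0.24},{"tx":0,"ty":0,"tz":0,"ax":0,"ay":0,"az":0.32},{"tx":0,"ty":0,"tz":0,"ax":0,"ay":0,"az":0.4},{"tx":0,"ty":0,"tz":0,"ax":0,"ay":0,"az":0.48},{"tx":0,"ty":0,"tz":0,"ax":0,"ay":0,"az":0.56},{"tx":0,"ty":0,"tz":0,"ax":0,"ay":0,"az":0.6}]'

```text
time_s: 6.55
eef_pos: [410.3, -328.9, 80.9]
ee_rot: [3.139, 0.131, -0.0]
force: [-2.1, -0.8, -1.4]
opening: 12.2
grip_force: 8.0
```

```bash
python3 -c "
from h import *
go(-92,0,81,-90);print(bot.get_state()['moment'])"
```

```text
t 6.55 tcp [ 410.3 -328.9   80.9] F [-2.1 -0.8 -1.4] d [ 0.0007  0.0006 -0.0001] rot [0.    0.    0.558] open 12.2
[-0.12951242  0.34027422  0.00436342]
```

carry_out --increments '[{"tx":0,"ty":0,"tz":0,"ax":0,"ay":0,"az":0.1},{"tx":0,"ty":0,"tz":0,"ax":0,"ay":0,"az":0.2},{"tx":0,"ty":0,"tz":0,"ax":0,"ay":0,"az":0.3},{"tx":0,"ty":0,"tz":0,"ax":0,"ay":0,"az":0.4},{"tx":0,"ty":0,"tz":0,"ax":0,"ay":0,"az":0.48},{"tx":0,"ty":0,"tz":0,"ax":0,"ay":0,"az":0.54},{"tx":0,"ty":0,"tz":0,"ax":0,"ay":0,"az":0.54}]'

```text
time_s: 7.13
eef_pos: [410.3, -329.1, 80.9]
ee_rot: [3.06, -0.709, -0.0]
force: [-3.1, -2.7, -1.5]
opening: 11.5
grip_force: 8.0
```

```bash
python3 -c "
from h import *
go(-92,0,81,-90);print(bot.get_state()['moment'])"
```

```text
t 7.13 tcp [ 410.3 -329.1   80.9] F [-3.1 -2.7 -1.5] d [ 0.0008 -0.     -0.0001] rot [0.   0.   0.02] open 11.5
[-0.52846627  0.70918827 -0.02572908]
```

Nearly square. I'll turn a little further to seat it at the stop, then open and lift.

carry_out --increments '[{"tx":0,"ty":0,"tz":0,"ax":0,"ay":0,"az":0.03},{"tx":0,"ty":0,"tz":0,"ax":0,"ay":0,"az":0.05},{"tx":0,"ty":0,"tz":0,"ax":0,"ay":0,"az":0.05}]'

```text
time_s: 7.38
eef_pos: [410.4, -329.1, 80.9]
ee_rot: [3.042, -0.781, -0.0]
force: [-4.5, -3.4, -2.7]
opening: 11.9
grip_force: 8.0
```

carry_out --increments '[{"tx":0,"ty":0,"tz":0,"ax":0,"ay":0,"az":0},{"tx":0,"ty":0,"tz":0,"ax":0,"ay":0,"az":0},{"tx":0,"ty":0,"tz":0,"ax":0,"ay":0,"az":0},{"tx":0,"ty":0,"tz":0,"ax":0,"ay":0,"az":0},{"tx":0,"ty":0,"tz":-0.02,"ax":0,"ay":0,"az":0},{"tx":0,"ty":0,"tz":-0.05,"ax":0,"ay":0,"az":0},{"tx":0,"ty":0,"tz":-0.08,"ax":0,"ay":0,"az":0},{"tx":0,"ty":0,"tz":-0.1,"ax":0,"ay":0,"az":0}]' --gripper 0

```text
time_s: 8.05
eef_pos: [411.0, -329.1, 183.4]
ee_rot: [3.042, -0.783, 0.003]
force: [-0.6, -0.7, 0.9]
opening: 45.5
grip_force: 0.0
```

carry_out --increments '[{"tx":-0.02,"ty":0.02,"tz":-0.02,"ax":0,"ay":0,"az":0},{"tx":-0.04,"ty":0.05,"tz":-0.04,"ax":0,"ay":0,"az":0},{"tx":-0.05,"ty":0.08,"tz":-0.05,"ax":0,"ay":0,"az":0},{"tx":-0.05,"ty":0.11,"tz":-0.05,"ax":0,"ay":0,"az":0},{"tx":-0.05,"ty":0.14,"tz":-0.05,"ax":0,"ay":0,"az":0},{"tx":-0.05,"ty":0.17,"tz":-0.05,"ax":0,"ay":0,"az":0},{"tx":-0.05,"ty":0.2,"tz":-0.05,"ax":0,"ay":0,"az":0},{"tx":-0.05,"ty":0.2,"tz":-0.05,"ax":0,"ay":0,"az":0}]'

```text
time_s: 8.72
eef_pos: [268.0, -484.0, 230.9]
ee_rot: [3.039, -0.786, 0.001]
force: [0.6, 0.6, -0.4]
opening: 45.5
grip_force: 0.0
```

```bash
python3 -c "
from h import *
go(-92,0,81,-90)
p=bot.camera_params('top');im=bot.snapshot('top')
L=[onz(p,u,77) for u in proj(p,[pos(YAW,ORG,-43,0,77)])];print(proj(p,[pos(YAW,ORG,-92,0,104),pos(YAW,ORG,-43,0,77)]))
a=im[110:310,190:450,::-1];b=bot.snapshot('side')[130:330,180:440,::-1]
cv2.imwrite('pics/4.png',cv2.resize(np.vstack([a,b]),None,fx=1.5,fy=1.5))"
```

```text
t 8.72 tcp [ 268.  -484.   230.9] F [ 0.6  0.6 -0.4] d [ 0.0501 -0.2048  0.1496] rot [ 0.002 -0.001 -0.031] open 45.5
[[363.85668173 265.97055312]
 [374.72536264 239.66508902]]
```

View pics/4.png

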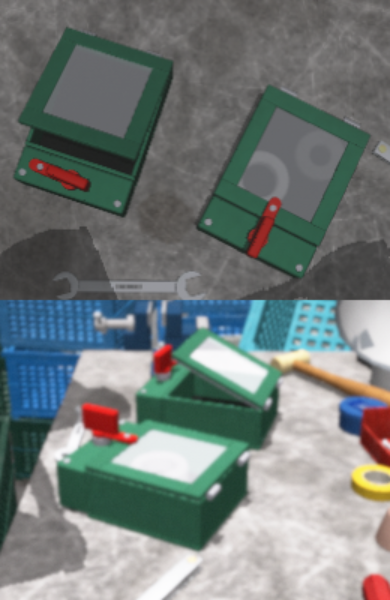

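The lid is flat and the red bar lies across its front edge, from top crop (250,252) to (276,198), parallel to the case sides. The spare case is unchanged and the arm is clear.

```bash
python3 -c "
from workcell import bot
print(bot.close_job())"
```

```text
the job is handed in; nothing more can be done
None
```

The job is handed in with no verdict shown: the last pictures show the die case's lid fully shut, its turnbutton square across the front edge, the empty case as it stood, and the arm clear at 8.7 s.

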